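# Draw the long stick out of the half-covered tote

## Task

The wooden measuring stick lies in the white tote, most of its length under the fixed half lid, and it is longer than the opening. Take hold of it through the opening, tilt its free end up and draw it out slantwise past the lid without jamming it hard against the tote or disturbing the comb and the other things nearby. Finish while still holding the stick motionless in the gripper, all of it at least 5 cm above the tote's rim and touching nothing else.

Things in the scene. Friction and masses are not known exactly. Their poses are not given: they have to be found in the camera images.
- tote: Fixed white plastic tote, 260 mm (its x) by 340 mm (its y) by 95 mm high, walls and floor 5 mm thick. Origin at the centre of its underside on the table, z up. A fixed grey half lid, 4 mm thick (top at 99 mm), covers it from y = -25 mm to the +y end; along its edge at y = -25 mm a 4 mm thick down-turned lip reaches down to 85 mm above the table.
- opening (a point): Centre of the free opening, at rim height (tote frame 0, -95, 95 mm); axes as the tote. The opening is 140 mm long, from the inner face of the -y end wall (tote y = -165 mm) to the lid edge (y = -25 mm), and 250 mm wide.
- stick_center (a point): Centre (half-way up) of the loose wooden measuring stick with brass ends, a straight bar 22 mm wide (its x), 290 mm long (its y), 16 mm thick (its z), about 80 g. It lies flat on the tote's floor roughly along the tote's y; its -y end lies in the opening, the rest under the lid.
- stick_front (a point): Middle of the stick's -y end face, the free end in the opening, 145 mm from the stick's centre.
- stick_rear (a point): Middle of the stick's +y end face, under the lid, 145 mm from the stick's centre.
- comb: Loose black comb, 32x170x4 mm, lying flat on the tote's floor along the tote's y, beside the stick towards the tote's -x wall. Leave it alone.
- label_roll: Bystander: loose white roll of labels, 69 mm across, 52 mm high, standing on the table. Leave it alone.
- stapler: Bystander: loose stapler, 34x131x46 mm, on the table. Leave it alone.

How it is judged:
By the outcome, as a careful person would: the job done as asked, in the order asked, and still so for the second after the job is handed in, while the arm keeps its last pose, push and grip.
It also fails if it takes over 35 s, if anything falls off the work surface, if the arm or the gripper's body presses on something with over 40 N, if the wrist force passes 120 N, or if a joint passes its speed limit or range.

## Robot

A 6-joint arm with a two-finger parallel gripper is mounted at the origin on a cart in front of the work surface, level with it; the furniture and walls round the work are solid. World frame = base frame: x ahead of the robot, y to its left, z up, the work surface at z = 0. Lengths are in m, angles in degrees, forces in N, time in s.
With the tool pointing down it reaches from about 0.35 to 0.875 m from the base axis. Payload 4.2 kg.
Tool frame: the origin (TCP) lies midway between the tips of the shut fingers; the grasp point (between the pads) lies r.pinch_z behind it (r.pinch_z is the distance from the TCP to the grasp point, in m); z points along the fingers, y is the direction in which the jaws open and shut (so a half turn about z gives the same grasp; the last joint's range is limited). The gripper opens to 87 mm and grips with 3 to 60 N. Pads are 19 mm wide; open, the fingers measure 117 mm over their backs; the gripper's body (75 mm by 190 mm) begins 51 mm behind the grasp point.
Start: joints at [-54.97, 22.042, 0.453, 0, -68.411, -14.817], TCP at [0.216, -0.586, 0.223] pointing down, gripper open.
Joint ranges: [-179.83, 179.83], [-69.29, 118.12], [-61.27, 80.66], [-181.25, 117.63], [-171.15, -9.14], [-177.46, 177.46]. Speed limits (degrees/s): [159.86, 159.86, 180, 180, 180, 180].

## Interface

Orientations are given as a 3x3 rotation matrix whose columns are the frame's x, y, z axes.
In Python, from station import r gives the robot as it stands. The module is installed in compiled form; this text tells all that it offers.
- The arm moves only by the tool play_rows, never from a script. Its argument "deltas" is a list of rows, each a list of 7 numbers: the shift along the tool's x, y, z in units of 25 mm (1.0 is 25 mm), then the turn, a rotation vector about the tool's x, y, z in units of 5 degrees (1.0 is 5 degrees), then the finger opening in mm, from 0 to 87. In form: [[tx, ty, tz, wx, wy, wz, fingers], ...]. A call has 1 to 12 rows; each row is the pose to reach, as a shift and turn from the pose commanded when the call began, along the tool's axes at that moment; what a row does not reach only later rows make up. A row lasts 1/10 s, in which the tool goes at most 50 mm and 8.59 degrees, less where a joint would pass 70% of its speed; a pose out of reach is approached as far as the arm can. A call with a gripper value outside its range is refused whole. The fingers move at their own pace and stop on an object; the grip force is fixed at half the most. Time passes only in rows, so rows that repeat a pose let the fingers close. It gives the time, the measured TCP pose, the force and the opening at its end, in the units of the state.
- r.sense(): the state, without advancing time (a new reading comes with each control period).
- r.capture(name): name is "scene" or "top" or "wrist"; returns a dict with "pixels" (420x560x3 uint8, red, green, blue), "camera_matrix" (3x3 intrinsics, pixels), "R" (3x3) and "t" (3): a world point X has camera coordinates R X + t; the wrist camera has in their place "T_tool_cam" (4x4, takes a point from camera to tool coordinates, whose origin is the TCP and whose axes are the flange's). Camera axes: x right, y down, z forward; pixel columns grow to the right and rows downward; lengths in m; the calibration is good to about 2 mm. A picture is of the moment at which its call begins: read the wrist's pose just before it. There is no depth.
- r.finish_job(): hands the job in, once; it reports no verdict.
Trained networks look in the newest picture that a camera, given by its name, has taken for a name from the list of things; names that differ only in an ending like _2 or _b are one class to them, and where a whole thing is asked for, a point or a joint stands for the part that bears it (a point fixed in the world has none). Each returns a list of dicts, best first, with "score" (0 to 1); they miss things now and then, are a little off and sometimes report something else, mostly with a low value. They report only what shows in the picture. A call takes as long as a camera call.
- r.spot_in(camera, target): "centre" ([x, y, z] in m, in world coordinates, good to about 4 mm: the middle of the surface that is visible of it).
- r.cut_out(camera, target): "region" (420x560 bool, what is visible of it).
The state is a dict: "time_s": time; "joints": joint angles; "joint_velocities": joint speeds; "effort": joint torques, N m; "tcp_pos": TCP position; "ee_rot": TCP orientation; "wrist_force": force on the tool from outside, world axes, zero at the start; "moment": the same for the moment, N m; "gripper_width": opening from 0.0 (shut) to 1.0 (fully open).
Only numpy, scipy, OpenCV 4.12 (cv2) and the standard library are available. Lean on these libraries where they do the work, as an engineer would, in place of code of your own. Each camera call takes 0.05 s, during which the arm holds its last target.

## Working session

There is one attempt and no reset: what is moved stays moved. The work goes in short steps, Python scripts to look and compute and a tool call to move; the robot and the scene stay as the last step left them, time stands still between calls to the robot, and variables do not carry over. Pictures are saved under pics/ and viewed, and the job is handed in when it is done.

Besides the shell and the picture viewer there is one more tool, called after "Call:" by a JSON object that holds its "op" and its "data", one argument or row to a line. play_rows: Moves the arm, as the interface text tells. Its arguments: {"type":"object","properties":{"deltas":{"type":"array","items":{"type":"array","items":{"type":"number"}}}},"required":["deltas"]}

```bash
mkdir -p pics
cat > h.py <<'E'
from station import r
import numpy as np, cv2
def cap(n,f):
    s=r.sense(); c=r.capture(n); cv2.imwrite('pics/'+f,c['pixels'][:,:,::-1]); return s,c
def ray(c,px,z,s=None):
    K=c['camera_matrix']; d=np.linalg.solve(K,[px[0],px[1],1.])
    if 'R' in c: o=-c['R'].T@c['t']; d=c['R'].T@d
    else:
        T=np.array(c['T_tool_cam']);Rt=np.array(s['ee_rot']);o=Rt@T[:3,3]+s['tcp_pos'];d=Rt@T[:3,:3]@d
    return o+d*(z-o[2])/d[2]
E
python3 - <<'E'
from h import *
np.set_printoptions(precision=4,suppress=True)
print(r.sense(), r.pinch_z)
for n in ['scene','top']:
    s,c=cap(n,n+'1.png'); print(n,c['R'],c['t'],c['camera_matrix'])
    for t in ['tote','opening','stick_center','stick_front','stick_rear','comb','label_roll','stapler']:
        try: print(t,[(np.round(d['centre'],4),round(d['score'],2)) for d in r.spot_in(n,t)[:2]])
        except Exception as e: print(t,e)
E
```

```text
{'time_s': 0.0, 'joints': array([-54.9681,  22.0939,   0.3798,  -0.0289, -68.4113, -14.8191]), 'joint_velocities': array([ 0.0456, -0.0434,  0.0248,  0.0864,  0.1075, -0.0171]), 'effort': array([ -0.0001, -39.0664,  18.7404,   4.2198,   0.011 ,  -0.0002]), 'tcp_pos': array([ 0.2158, -0.5859,  0.2214]), 'ee_rot': array([[-0.9385, -0.3453, -0.0009],
       [-0.3453,  0.9385,  0.0021],
       [ 0.0001,  0.0022, -1.    ]]), 'wrist_force': array([-1.1661,  0.4831, -0.8646]), 'moment': array([ 0.047 , -0.0389, -0.0529]), 'gripper_width': 0.9969054494605313} 0.0187
scene [[-0.7097 -0.7044 -0.0117]
 [-0.3183  0.3353 -0.8867]
 [ 0.6285 -0.6255 -0.4622]] [0.5671 0.181  0.7054] [[383.2551   0.     275.4064]
 [  0.     383.2551 214.6342]
 [  0.       0.       1.    ]]
tote [(array([0.3792, 0.3983, 0.099 ]), 0.64)]
opening [(array([0.3792, 0.389 , 0.1026]), 0.87)]
stick_center []
stick_front []
stick_rear []
comb []
label_roll [(array([0.7286, 0.2137, 0.0439]), 0.78)]
stapler [(array([0.5525, 0.0246, 0.0425]), 0.52), (array([0.3786, 0.395 , 0.1019]), 0.3)]
top [[-0.0196 -0.9996  0.0183]
 [-0.9823  0.0158 -0.1868]
 [ 0.1865 -0.0216 -0.9822]] [0.2315 0.5278 0.8533] [[421.2032   0.     273.294 ]
 [  0.     421.2032 206.6475]
 [  0.       0.       1.    ]]
tote [(array([0.4087, 0.3163, 0.0973]), 0.77)]
opening [(array([0.4039, 0.3156, 0.1   ]), 0.72)]
stick_center [(array([0.4271, 0.2321, 0.0232]), 0.72)]
stick_front [(array([0.4306, 0.2242, 0.0201]), 0.64)]
stick_rear [(array([0.4268, 0.2269, 0.0209]), 0.92)]
comb [(array([0.3346, 0.2302, 0.0113]), 0.77)]
label_roll [(array([0.7392, 0.198 , 0.0535]), 0.91)]
stapler [(array([0.5589, 0.0159, 0.0418]), 0.71)]
```

View pics/top1.png

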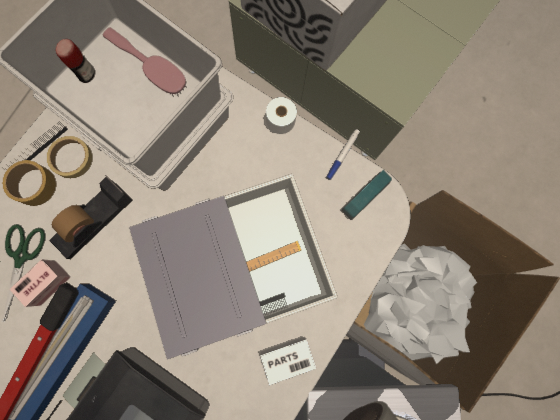

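View pics/scene1.png

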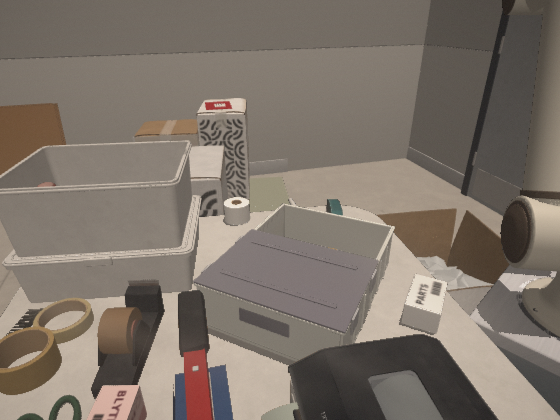

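Run:
```python
import cv2
a=cv2.imread('pics/top1.png')
cv2.imwrite('pics/z1.png',cv2.resize(a[170:320,200:350],(750,600)[::1] if 0 else (600,600),interpolation=cv2.INTER_CUBIC))
cv2.imwrite('pics/z2.png',cv2.resize(a[180:370,110:310],(800,600) if 0 else (600,570),interpolation=cv2.INTER_CUBIC))
```

```text
(no output)
```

View pics/z1.png

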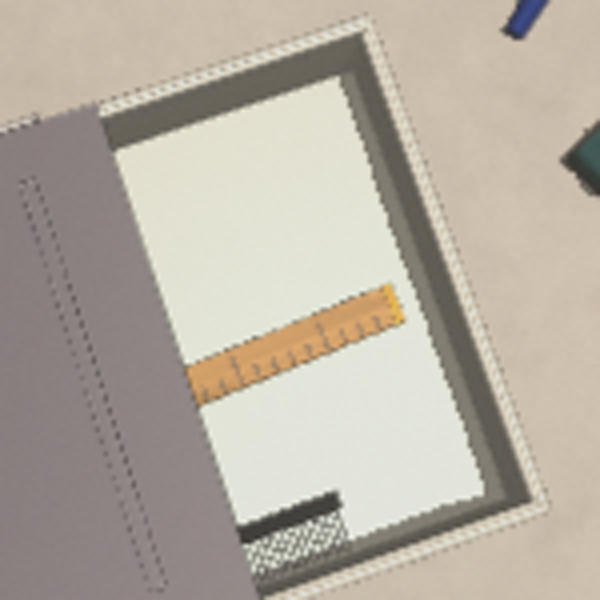

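View pics/z2.png

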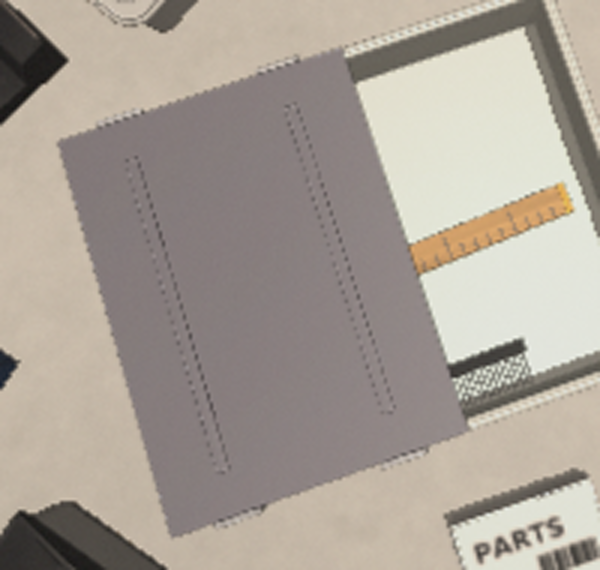

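Run:
```python
from h import *
from scipy.optimize import least_squares
np.set_printoptions(precision=4,suppress=True)
c=r.capture('top')
P=[((292,173.5),(.13,-.17,.095)),((337.5,296.8),(-.13,-.17,.095)),((129.3,227.7),(.13,.17,.099)),((167.3,359),(-.13,.17,.099)),((225,196),(.13,-.025,.099)),((265.7,323.3),(-.13,-.025,.099))]
A=np.array([ray(c,p,q[2])[:2] for p,q in P]); Q=np.array([q[:2] for _,q in P])
def f(v):
    cc,s=np.cos(v[2]),np.sin(v[2]); return (Q@np.array([[cc,s],[-s,cc]])+v[:2]-A).ravel()
v=least_squares(f,[.4,.3,.3]).x; print(v,np.degrees(v[2]));print(f(v).reshape(-1,2))
S=np.array([ray(c,p,.021)[:2] for p in [(297.8,240.8),(301.3,250.3),(246.8,261.8),(249.3,271.3)]]);print(S)
R=np.array([[np.cos(v[2]),-np.sin(v[2])],[np.sin(v[2]),np.cos(v[2])]]);print((S-v[:2])@R)
```

```text
[0.4129 0.3053 0.3152] 18.057528068195612
[[-0.0024  0.0007]
 [ 0.0001  0.002 ]
 [-0.0004 -0.0023]
 [ 0.0023 -0.0011]
 [-0.0013  0.0016]
 [ 0.0018 -0.0009]]
[[0.4605 0.1697]
 [0.4398 0.1627]
 [0.4173 0.2807]
 [0.397  0.2755]]
[[ 0.0033 -0.1437]
 [-0.0186 -0.1439]
 [-0.0034 -0.0248]
 [-0.0243 -0.0234]]
```

```bash
cat >> h.py <<'E'
from scipy.spatial.transform import Rotation as Ro
import json
np.set_printoptions(precision=4,suppress=True)
def load():
    d=json.load(open('cmd.json')); return np.array(d['p']),np.array(d['R'])
def save(p,R): json.dump(dict(p=list(p),R=np.array(R).tolist()),open('cmd.json','w'))
def upd(row):
    p,R=load(); p=p+R@(np.array(row[:3])*.025); R=R@Ro.from_rotvec(np.radians(np.array(row[3:6])*5)).as_matrix(); save(p,R)
    s=r.sense(); print('cmd',p,'meas',s['tcp_pos'],'rot',np.degrees((Ro.from_matrix(R).inv()*Ro.from_matrix(s['ee_rot'])).as_rotvec()),'F',s['wrist_force'],'j',s['joints'],'w',s['gripper_width'],s['time_s'])
def to(pt,Rt):
    p,R=load(); print('row',R.T@(np.array(pt)-p)/.025, Ro.from_matrix(R.T@Rt).as_rotvec(degrees=True)/5)
V=np.array([.4129,.3053]);YAW=18.06
def w(x,y,z):
    a=np.radians(YAW);return np.array([V[0]+np.cos(a)*x-np.sin(a)*y,V[1]+np.sin(a)*x+np.cos(a)*y,z])
SY=21.0
def Rt(th=0,sy=None):
    # tool y = -stick x ; stick tilted by th front up
    a=np.radians(SY if sy is None else sy); X=np.array([np.cos(a),np.sin(a),0]);Y=np.array([-np.sin(a),np.cos(a),0]);Z=np.array([0,0,1.])
    t=np.radians(th); zt=-(np.cos(t)*Z+np.sin(t)*Y); yt=-X; return np.column_stack([np.cross(yt,zt),yt,zt])
E
python3 - <<'E'
from h import *
s=r.sense();a=np.arctan2(-.3453,-.9385);x=np.array([np.cos(a),np.sin(a),0]);z=np.array([0,0,-1.]);save([.216,-.586,.223],np.column_stack([x,np.cross(z,x),z]))
print(load()[1],Rt())
to([.45,-.2,.25],Rt(0)); to(w(-.0106,-.088,.25),Rt())
print(w(-.0106,-.088,.25)); c=r.capture('wrist');print(c['T_tool_cam'])
t=r.capture('top'); 
for p in [(200+340/4,170+492/4),(200+348/4,170+538/4)]: 
  q=ray(t,p,.009); a=np.radians(18.06);d=q[:2]-V;print(np.array([[np.cos(a),np.sin(a)],[-np.sin(a),np.cos(a)]])@d)
E
```

```text
[[-0.9385 -0.3453  0.    ]
 [-0.3453  0.9385  0.    ]
 [ 0.      0.     -1.    ]] [[ 0.3584 -0.9336 -0.    ]
 [-0.9336 -0.3584 -0.    ]
 [ 0.     -0.     -1.    ]]
row [-14.1157  11.2584  -1.08  ] [ -0.    -0.   -18.16]
row [-19.147   27.2379  -1.08  ] [ -0.    -0.   -18.16]
[0.4301 0.2183 0.25  ]
[[ 0.0001 -0.9596 -0.2815  0.0773]
 [ 1.      0.0003 -0.0008 -0.0014]
 [ 0.0009 -0.2815  0.9596 -0.162 ]
 [ 0.      0.      0.      1.    ]]
[-0.0927 -0.0808]
[-0.1168 -0.0768]
```

Call:
{"op": "play_rows", "data": {
  "deltas": [
    [-1.5,1.2,-0.2,0,0,-1.5,45],
    [-3,2.4,-0.4,0,0,-3,45],
    [-4.5,3.6,-0.6,0,0,-4.5,45],
    [-6,4.8,-0.8,0,0,-6,45],
    [-7.5,6,-1,0,0,-7.5,45],
    [-9,7.2,-1.1,0,0,-9,45],
    [-10.5,8.4,-1.1,0,0,-10.5,45],
    [-12,9.6,-1.1,0,0,-12,45],
    [-13,10.4,-1.1,0,0,-13.5,45],
    [-14.1,11.3,-1.1,0,0,-15,45],
    [-14.1,11.3,-1.1,0,0,-16.5,45],
    [-14.1,11.3,-1.1,0,0,-18.2,45]
  ]
}}

```text
time_s: 2.25
tcp_pos: [0.4497, -0.1984, 0.2502]
ee_rot: [[0.37, -0.929, 0.0], [-0.929, -0.37, -0.0], [0.0, -0.0, -1.0]]
wrist_force: [-0.8, -0.8, 0.2]
gripper_width: 0.513
```

Run:
```python
from h import *
upd([-14.1,11.3,-1.1,0,0,-18.2]); to(w(-.0106,-.088,.25),Rt())
```

```text
cmd [ 0.4493 -0.1992  0.2505] meas [ 0.4497 -0.1984  0.2502] rot [ 0.0129  0.0075 -0.4937] F [-0.8166 -0.8381  0.1665] j [ -4.8374   7.7391 -15.1003   0.0011 -67.1457  26.5306] w 0.5132150146918699 2.25
row [-15.8474  -5.3244   0.02  ] [0.   0.   0.04]
```

Call:
{"op": "play_rows", "data": {
  "deltas": [
    [-1.6,-0.5,0,0,0,0,45],
    [-3.2,-1,0,0,0,0,45],
    [-4.8,-1.6,0,0,0,0,45],
    [-6.4,-2.1,0,0,0,0,45],
    [-8,-2.6,0,0,0,0,45],
    [-9.6,-3.2,0,0,0,0,45],
    [-11.2,-3.7,0,0,0,0,45],
    [-12.8,-4.2,0,0,0,0,45],
    [-14.2,-4.8,0,0,0,0,45],
    [-15.2,-5.1,0,0,0,0,45],
    [-15.8,-5.3,0,0,0,0,45],
    [-15.8,-5.3,0,0,0,0,45]
  ]
}}

```text
time_s: 3.45
tcp_pos: [0.4297, 0.2179, 0.2499]
ee_rot: [[0.364, -0.931, -0.0], [-0.931, -0.364, -0.0], [0.0, 0.0, -1.0]]
wrist_force: [-0.2, -0.6, 0.9]
gripper_width: 0.515
```

Run:
```python
from h import *
upd([-15.8,-5.3,0,0,0,0])
cap('wrist','w1.png')
for t in ['stick_center','stick_front','comb']: print(t,[(d['centre'],d['score']) for d in r.spot_in('wrist',t)[:2]])
```

```text
cmd [0.43   0.217  0.2505] meas [0.4297 0.2179 0.2499] rot [-0.0055  0.0045 -0.1379] F [-0.221  -0.6356  0.8889] j [ 46.2661   6.7556 -16.3035   0.0018 -66.9478 -24.929 ] w 0.5150263789944561 3.45
stick_center [([0.4271, 0.2311, 0.0227], 0.98)]
stick_front [([0.4243, 0.2301, 0.0203], 0.68)]
comb [([0.3253, 0.2369, 0.0033], 0.88), ([0.7351, 0.2005, 0.0503], 0.18)]
```

View pics/w1.png

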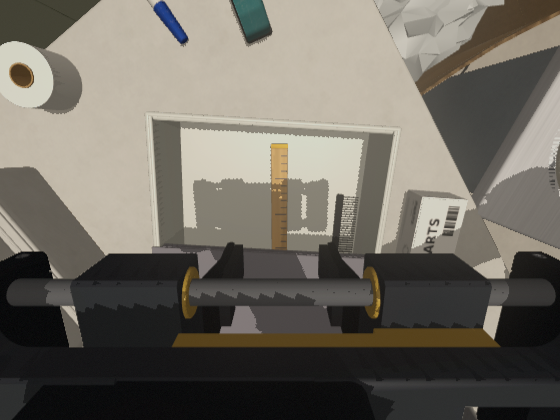

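Run:
```python
from h import *
from station import r
s=r.sense();c=r.capture('wrist')
g=cv2.cvtColor(c['pixels'][:,:,::-1].copy(),cv2.COLOR_BGR2HSV)
m=(g[:,:,1]>110)&(g[:,:,2]>80)
L=[]
for v in range(144,248,12):
    u=np.where(m[v,240:320])[0]+240; 
    a,b=ray(c,(u.min()-.5,v),.021,s),ray(c,(u.max()+.5,v),.021,s); mid=(a+b)/2; L.append(mid); print(v,u.min(),u.max(),mid,np.linalg.norm(a-b))
L=np.array(L); d=L[-1]-L[0];print(np.degrees(np.arctan2(d[1],d[0]))-90)
a=np.radians(YAW);D=L[:,:2]-V;print(D@np.array([[np.cos(a),-np.sin(a)],[np.sin(a),np.cos(a)]]))
# rim corners check
for p,z in [((149,112),.095),((399,129),.095)]: print(ray(c,p,z,s))
print(w(.13,-.17,.095),w(-.13,-.17,.095))
```

```text
Traceback (most recent call last):
ValueError: zero-size array to reduction operation minimum which has no identity
```

Run:
```python
from h import *
s=r.sense();c=r.capture('wrist')
m=r.cut_out('wrist','stick_center')[0]['region']
vs=np.where(m.sum(1)>5)[0];print(vs.min(),vs.max())
L=[]
for v in range(vs.min()+2,vs.max()-1,12):
    u=np.where(m[v])[0]
    a,b=ray(c,(u.min()-.5,v),.021,s),ray(c,(u.max()+.5,v),.021,s); mid=(a+b)/2; L.append(mid); print(v,u.min(),u.max(),mid,np.linalg.norm(a-b))
L=np.array(L); d=L[-1]-L[0];print(np.degrees(np.arctan2(d[1],d[0]))-90)
a=np.radians(YAW);Rm=np.array([[np.cos(a),-np.sin(a)],[np.sin(a),np.cos(a)]]);D=L[:,:2]-V;print(D@Rm)
e=ray(c,(280,vs.min()-.5),.021,s);print('front',e,(e[:2]-V)@Rm)
for p,z in [((147,112),.095),((400,129),.095)]: q=ray(c,p,z,s);print(q,(q[:2]-V)@Rm)
```

```text
144 250
146 269 286 [0.4527 0.1673 0.021 ] 0.023331709676116568
158 270 286 [0.4466 0.1814 0.021 ] 0.02228295414647779
170 271 286 [0.4404 0.1959 0.021 ] 0.02121037688302812
182 270 286 [0.4352 0.2112 0.021 ] 0.022795101374674644
194 271 286 [0.4287 0.2263 0.021 ] 0.021703537605069483
206 271 286 [0.4226 0.242  0.021 ] 0.021958819036984722
218 271 286 [0.4164 0.2581 0.021 ] 0.022220177353481047
230 271 286 [0.4101 0.2746 0.021 ] 0.022487832157809255
242 271 286 [0.4036 0.2915 0.021 ] 0.02276201376355943
21.580098248382768
[[-0.0049 -0.1435]
 [-0.0064 -0.1282]
 [-0.0078 -0.1125]
 [-0.008  -0.0964]
 [-0.0095 -0.08  ]
 [-0.0104 -0.0632]
 [-0.0113 -0.0459]
 [-0.0122 -0.0283]
 [-0.0131 -0.0102]]
front [0.4508 0.1632 0.021 ] [-0.008  -0.1469]
[0.5899 0.1789 0.095 ] [ 0.1291 -0.175 ]
[0.3416 0.1008 0.095 ] [-0.1311 -0.1723]
```

```bash
sed -i 's/^SY=21.0/SY=21.3/' h.py
python3 - <<'E'
from h import *
to(w(-.010,-.088,.0090),Rt())
E
```

```text
row [-0.0461 -0.0483  9.66  ] [ 0.    0.   -0.02]
```

Call:
{"op": "play_rows", "data": {
  "deltas": [
    [0,0,1.2,0,0,0,45],
    [0,0,2.4,0,0,0,45],
    [0,0,3.6,0,0,0,45],
    [0,0,4.8,0,0,0,45],
    [0,0,6,0,0,0,45],
    [0,0,7,0,0,0,45],
    [0,0,7.8,0,0,0,45],
    [0,0,8.4,0,0,0,45],
    [0,0,8.8,0,0,0,45],
    [0,0,9.2,0,0,0,45],
    [0,0,9.4,0,0,0,45],
    [0,0,9.4,0,0,0,45]
  ]
}}

```text
time_s: 5.0
tcp_pos: [0.4297, 0.2164, 0.0147]
ee_rot: [[0.362, -0.932, -0.0], [-0.932, -0.362, -0.001], [0.0, 0.001, -1.0]]
wrist_force: [-0.4, -0.3, 0.2]
gripper_width: 0.518
```

Run:
```python
from h import *
upd([0,0,9.4,0,0,0]);to(w(-.010,-.088,.0090),Rt())
cap('wrist','w2.png')
```

```text
cmd [0.43   0.217  0.0155] meas [0.4297 0.2164 0.0147] rot [-0.0365  0.0175 -0.0054] F [-0.4436 -0.2973  0.159 ] j [ 46.1325  23.8128 -33.8031   0.0009 -32.4246 -24.9279] w 0.5183321039014156 5.0
row [-0.0461 -0.0483  0.26  ] [ 0.    0.   -0.02]
```

View pics/w2.png

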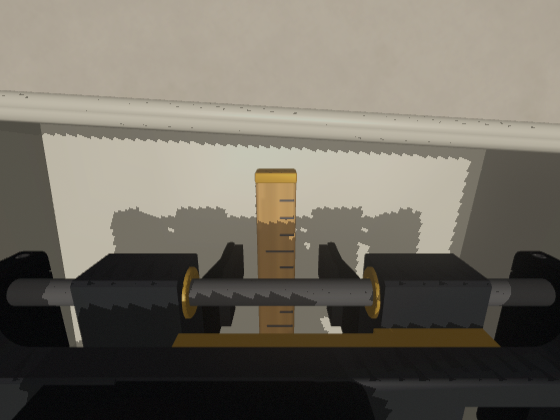

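Call:
{"op": "play_rows", "data": {
  "deltas": [
    [0,-0.06,0.13,0,0,0,45],
    [0,-0.06,0.26,0,0,0,45],
    [0,-0.06,0.26,0,0,0,30],
    [0,-0.06,0.26,0,0,0,10],
    [0,-0.06,0.26,0,0,0,10],
    [0,-0.06,0.26,0,0,0,10],
    [0,-0.06,0.26,0,0,0,10],
    [0,-0.06,0.26,0,0,0,10],
    [0,-0.06,0.26,0,0,0,10]
  ]
}}

```text
time_s: 5.95
tcp_pos: [0.4312, 0.2172, 0.0086]
ee_rot: [[0.362, -0.932, 0.0], [-0.932, -0.362, 0.0], [-0.0, -0.0, -1.0]]
wrist_force: [-1.2, 0.0, 1.2]
gripper_width: 0.256
```

Run:
```python
from h import *
upd([0,-.06,.26,0,0,0])
```

```text
cmd [0.4314 0.2176 0.009 ] meas [0.4312 0.2172 0.0086] rot [ 0.0157 -0.0051 -0.0191] F [-1.1907  0.0279  1.1556] j [ 46.0654  24.5466 -33.8752   0.0038 -31.5618 -24.8496] w 0.25584016526296804 5.95
```

```bash
cat >> h.py <<'E'
Yd=np.array([-np.sin(np.radians(SY)),np.cos(np.radians(SY)),0])
def tilt(piv,th,s=.232,n=.004):
    t=np.radians(th); return piv+Yd*(-s*np.cos(t)+n*np.sin(t))+np.array([0,0,s*np.sin(t)+n*np.cos(t)])
PIV0=np.array([.4312,.2174,.005])+Yd*.232
E
python3 - <<'E'
from h import *
print(PIV0)
for i,th in enumerate([0,1.5,3,4.5,6,7.5,9,10.5,12,13.5,15.5,17]): to(tilt(PIV0+[0,0,.002],th),Rt(th))
E
```

```text
[0.3469 0.4336 0.005 ]
row [ 0.0039  0.0085 -0.08  ] [ 0.    0.   -0.02]
row [-0.0035  0.0085 -0.3229] [ 0.0003  0.3    -0.02  ]
row [-0.0172  0.0085 -0.5655] [ 0.0005  0.6    -0.02  ]
row [-0.0373  0.0085 -0.8076] [ 0.0008  0.9    -0.02  ]
row [-0.0637  0.0086 -1.0491] [ 0.001  1.2   -0.02 ]
row [-0.0964  0.0086 -1.2899] [ 0.0013  1.5    -0.02  ]
row [-0.1354  0.0087 -1.5297] [ 0.0016  1.8    -0.02  ]
row [-0.1807  0.0088 -1.7685] [ 0.0018  2.1    -0.02  ]
row [-0.2322  0.0089 -2.0059] [ 0.0021  2.4    -0.0199]
row [-0.2899  0.009  -2.242 ] [ 0.0024  2.7    -0.0199]
row [-0.3764  0.0091 -2.5542] [ 0.0027  3.1    -0.0199]
row [-0.4484  0.0093 -2.7862] [ 0.003   3.4    -0.0199]
```

Call:
{"op": "play_rows", "data": {
  "deltas": [
    [0,0,-0.08,0,0,0,10],
    [0,0,-0.32,0,0.3,0,10],
    [-0.02,0,-0.57,0,0.6,0,10],
    [-0.04,0,-0.81,0,0.9,0,10],
    [-0.06,0,-1.05,0,1.2,0,10],
    [-0.1,0,-1.29,0,1.5,0,10],
    [-0.14,0,-1.53,0,1.8,0,10],
    [-0.18,0,-1.77,0,2.1,0,10],
    [-0.23,0,-2.01,0,2.4,0,10],
    [-0.23,0,-2.01,0,2.4,0,10]
  ]
}}

```text
time_s: 6.95
tcp_pos: [0.429, 0.2231, 0.0591]
ee_rot: [[0.355, -0.932, 0.076], [-0.911, -0.363, -0.193], [0.208, -0.001, -0.978]]
wrist_force: [0.7, 0.2, -0.1]
gripper_width: 0.246
```

Run:
```python
from h import *
upd([-.23,0,-2.01,0,2.4,0])
cap('top','t2.png');cap('scene','s2.png');cap('wrist','w3.png')
print(r.sense()['moment'])
for th in [13.5,15,16,17]: to(tilt(PIV0+[0,0,.002],th),Rt(th))
a=cv2.imread('pics/t2.png')[170:320,200:350];b=cv2.imread('pics/w3.png')
cv2.imwrite('pics/m2.png',np.hstack([cv2.resize(a,(400,400)),cv2.resize(b,(400,400))]))
```

```text
cmd [0.4293 0.2229 0.0592] meas [0.429  0.2231 0.0591] rot [ 0.0553 -0.0042 -0.093 ] F [ 0.6904  0.163  -0.0722] j [ 52.9614  20.9909 -35.8023  15.7938 -40.6272 -44.3451] w 0.24599471480018864 6.95
[0.4237 0.2924 0.0069]
row [-0.0103  0.009  -0.2393] [ 0.0044  0.3    -0.0195]
row [-0.0241  0.0091 -0.4819] [ 0.0047  0.6    -0.0195]
row [-0.0367  0.0092 -0.6434] [ 0.0048  0.8    -0.0194]
row [-0.0522  0.0093 -0.8047] [ 0.005   1.     -0.0194]
```

View pics/m2.png

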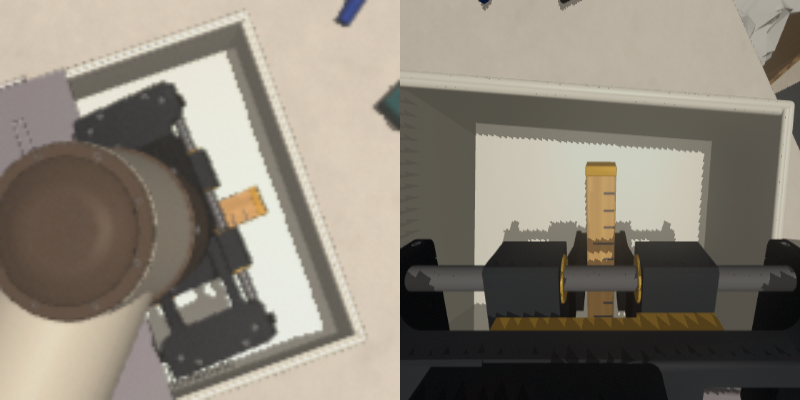

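View pics/s2.png

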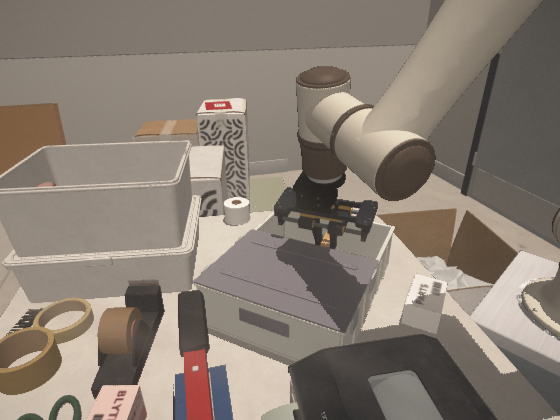

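Call:
{"op": "play_rows", "data": {
  "deltas": [
    [-0.01,0,-0.24,0,0.3,0,10],
    [-0.02,0,-0.48,0,0.6,0,10],
    [-0.04,0,-0.64,0,0.8,0,10],
    [-0.05,0,-0.8,0,1,0,10],
    [-0.05,0,-0.8,0,1,0,10]
  ]
}}

```text
time_s: 7.6
tcp_pos: [0.4272, 0.2282, 0.0784]
ee_rot: [[0.347, -0.932, 0.107], [-0.891, -0.363, -0.272], [0.292, -0.001, -0.956]]
wrist_force: [-0.1, 0.1, -0.5]
gripper_width: 0.245
```

Run:
```python
from h import *
upd([-.05,0,-.8,0,1,0]); s,c=cap('wrist','w4.png')
# stick geometry from measured pose
p=s['tcp_pos'];R=s['ee_rot'];p0=np.array([.4312,.2172,.0086])
a=np.radians(YAW);Rm=np.array([[np.cos(a),-np.sin(a)],[np.sin(a),np.cos(a)]])
for nm,xx in [('front',.058),('rear',-.232)]:
    for zz in (.004,-.012): q=p+R@[xx,0,zz]; print(nm,zz,(q[:2]-V)@Rm,q[2])
# slide path: pull d along -Y with theta
c25=None
for d,th in [(.02,17.5),(.04,18),(.06,18.5),(.08,19),(.10,19.5),(.12,20),(.14,20),(.16,20),(.18,20),(.20,20)]:
    # bottom of stick passes y=-25 at height 60 -> pivot height
    yr=.146-d; h=max(.007,.058-(yr+.025)*np.tan(np.radians(th)))
    pv=PIV0-Yd*d; pv[2]=h
    t=np.tan(np.radians(th)); b=lambda y:h+(yr-y)*t
    print(d,th,'rear z',round(h,4),'top@-25',round(b(-.025)+.016/np.cos(np.radians(th)),4),'bot@-170',round(b(-.165),4),'front y',round(yr-.29*np.cos(np.radians(th)),3)); to(tilt(pv,th),Rt(th))
```

```text
cmd [0.4273 0.2279 0.0786] meas [0.4272 0.2282 0.0784] rot [ 0.0544 -0.002  -0.0551] F [-0.0705  0.1394 -0.5484] j [ 55.7185  20.4908 -35.253   19.6904 -45.7642 -49.674 ] w 0.24464504994173875 7.6
front 0.004 [-0.0072 -0.1343] 0.0914916891151999
front -0.012 [-0.0074 -0.1296] 0.10679272110679128
rear 0.004 [-0.0226  0.1426] 0.006713331928690794
rear -0.012 [-0.0229  0.1473] 0.02201436392028218
0.02 17.5 rear z 0.0104 top@-25 0.0748 bot@-170 0.1021 front y -0.151
row [0.8011 0.0079 0.0184] [ 0.0059  0.1    -0.0191]
0.04 18 rear z 0.0154 top@-25 0.0748 bot@-170 0.1035 front y -0.17
row [ 1.6227  0.0066 -0.0217] [ 0.006   0.2    -0.0191]
0.06 18.5 rear z 0.0209 top@-25 0.0749 bot@-170 0.1048 front y -0.189
row [ 2.448   0.0052 -0.0762] [ 0.0061  0.3    -0.0191]
0.08 19 rear z 0.0267 top@-25 0.0749 bot@-170 0.1062 front y -0.208
row [ 3.2771  0.0039 -0.1453] [ 0.0062  0.4    -0.019 ]
0.1 19.5 rear z 0.0329 top@-25 0.075 bot@-170 0.1076 front y -0.227
row [ 4.11    0.0025 -0.2291] [ 0.0063  0.5    -0.019 ]
0.12 20 rear z 0.0394 top@-25 0.075 bot@-170 0.109 front y -0.247
row [ 4.9467  0.0012 -0.3277] [ 0.0063  0.6    -0.019 ]
0.14 20 rear z 0.0467 top@-25 0.075 bot@-170 0.109 front y -0.267
row [ 5.7969 -0.0002 -0.3723] [ 0.0063  0.6    -0.019 ]
0.16 20 rear z 0.054 top@-25 0.075 bot@-170 0.109 front y -0.287
row [ 6.6471 -0.0016 -0.4168] [ 0.0063  0.6    -0.019 ]
0.18 20 rear z 0.0613 top@-25 0.075 bot@-170 0.109 front y -0.307
row [ 7.4972 -0.003  -0.4614] [ 0.0063  0.6    -0.019 ]
0.2 20 rear z 0.0686 top@-25 0.075 bot@-170 0.109 front y -0.327
row [ 8.3474 -0.0044 -0.5059] [ 0.0063  0.6    -0.019 ]
```

View pics/w4.png

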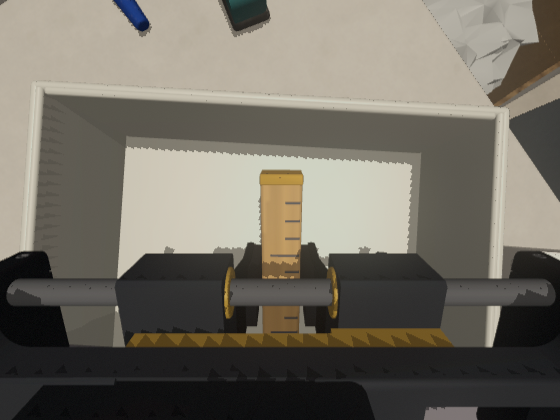

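Call:
{"op": "play_rows", "data": {
  "deltas": [
    [0.3,0,0.01,0,0.03,0,10],
    [0.8,0,0.01,0,0.1,0,10],
    [1.2,0,0,0,0.15,0,10],
    [1.62,0,-0.02,0,0.2,0,10],
    [2.04,0,-0.05,0,0.25,0,10],
    [2.45,0,-0.08,0,0.3,0,10],
    [2.86,0,-0.11,0,0.35,0,10],
    [3.28,0,-0.15,0,0.4,0,10],
    [3.28,0,-0.15,0,0.4,0,10]
  ]
}}

```text
time_s: 8.55
tcp_pos: [0.4553, 0.1545, 0.1061]
ee_rot: [[0.341, -0.933, 0.118], [-0.882, -0.361, -0.303], [0.326, -0.001, -0.946]]
wrist_force: [-1.2, 0.2, -1.5]
gripper_width: 0.249
```

Run:
```python
from h import *
upd([3.28,0,-.15,0,.4,0]); s,c=cap('wrist','w5.png')
a=np.radians(YAW);Rm=np.array([[np.cos(a),-np.sin(a)],[np.sin(a),np.cos(a)]])
p=s['tcp_pos'];R=s['ee_rot']
for nm,xx in [('front',.058),('rear',-.232)]:
    for zz in (.004,-.012): q=p+R@[xx,0,zz]; print(nm,zz,(q[:2]-V)@Rm,q[2])
for d,th in [(.10,19.5),(.12,20),(.14,20),(.16,20),(.18,20),(.20,20),(.215,20)]:
    yr=.146-d; h=max(.007,.058-(yr+.025)*np.tan(np.radians(th))); pv=PIV0-Yd*d; pv[2]=h; to(tilt(pv,th),Rt(th))
```

```text
cmd [0.4553 0.1559 0.1061] meas [0.4553 0.1545 0.1061] rot [ 0.0067 -0.0032  0.0702] F [-1.1867  0.1566 -1.4841] j [ 48.0962  17.0629 -37.0693  23.3293 -47.155  -44.6254] w 0.24937306622070923 8.55
front 0.004 [-0.0034 -0.2126] 0.12122577702711879
front -0.012 [-0.0037 -0.2074] 0.1363543616585148
rear 0.004 [-0.0181  0.0612] 0.026826258598685065
rear -0.012 [-0.0184  0.0664] 0.0419548432300811
row [ 0.8323  0.0025 -0.0501] [ 0.0066  0.1    -0.0189]
row [ 1.6719  0.0012 -0.1194] [ 0.0067  0.2    -0.0189]
row [ 2.5231 -0.0002 -0.1343] [ 0.0067  0.2    -0.0189]
row [ 3.3743 -0.0016 -0.1492] [ 0.0067  0.2    -0.0189]
row [ 4.2255 -0.003  -0.164 ] [ 0.0067  0.2    -0.0189]
row [ 5.0767 -0.0044 -0.1789] [ 0.0067  0.2    -0.0189]
row [ 5.7152 -0.0055 -0.19  ] [ 0.0067  0.2    -0.0189]
```

View pics/w5.png

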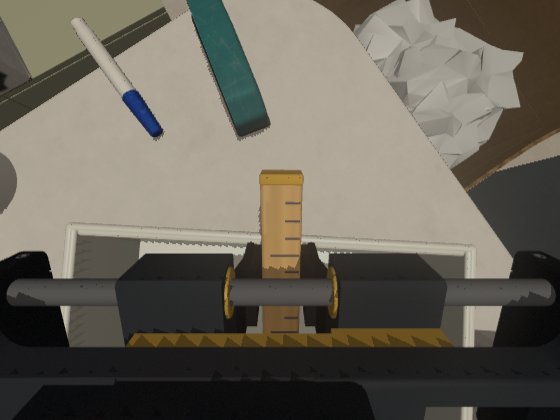

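Call:
{"op": "play_rows", "data": {
  "deltas": [
    [0.4,0,-0.02,0,0.05,0,10],
    [0.83,0,-0.05,0,0.1,0,10],
    [1.25,0,-0.09,0,0.15,0,10],
    [1.67,0,-0.12,0,0.2,0,10],
    [2.1,0,-0.13,0,0.2,0,10],
    [2.52,0,-0.13,0,0.2,0,10],
    [2.95,0,-0.14,0,0.2,0,10],
    [3.37,0,-0.15,0,0.2,0,10],
    [3.8,0,-0.16,0,0.2,0,10],
    [4.22,0,-0.16,0,0.2,0,10],
    [5.08,0,-0.18,0,0.2,0,10],
    [5.08,0,-0.18,0,0.2,0,10]
  ]
}}

```text
time_s: 9.8
tcp_pos: [0.4985, 0.0434, 0.152]
ee_rot: [[0.338, -0.933, 0.124], [-0.877, -0.36, -0.319], [0.342, -0.001, -0.94]]
wrist_force: [-0.6, -1.0, -1.2]
gripper_width: 0.252
```

Run:
```python
from h import *
upd([5.08,0,-.18,0,.2,0]); s,c=cap('scene','s6.png'); cap('top','t6.png')
a=np.radians(YAW);Rm=np.array([[np.cos(a),-np.sin(a)],[np.sin(a),np.cos(a)]])
p=s['tcp_pos'];R=s['ee_rot']
for nm,xx in [('front',.058),('rear',-.232)]:
    for zz in (.004,-.012): q=p+R@[xx,0,zz]; print(nm,zz,(q[:2]-V)@Rm,q[2])
p,R=load()
for dz in (.08,.16): to(p+[0,0,dz],R)
```

```text
cmd [0.4982 0.0453 0.1517] meas [0.4985 0.0434 0.152 ] rot [ 0.0199 -0.0052  0.1301] F [-0.5502 -0.9971 -1.2138] j [ 34.355   13.1683 -35.5788  26.1645 -49.0499 -31.9382] w 0.25167620080831116 9.8
front 0.004 [ 0.0031 -0.3313] 0.16808026857771377
front -0.012 [ 0.0028 -0.3259] 0.18311584291179034
rear 0.004 [-0.0111 -0.0592] 0.06891946735470433
rear -0.012 [-0.0114 -0.0537] 0.08395504168878092
row [ 1.0945  0.     -3.007 ] [0. 0. 0.]
row [ 2.1889  0.     -6.014 ] [0. 0. 0.]
```

View pics/s6.png

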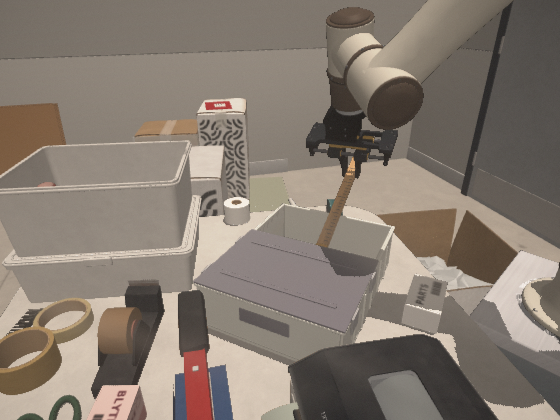

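View pics/t6.png

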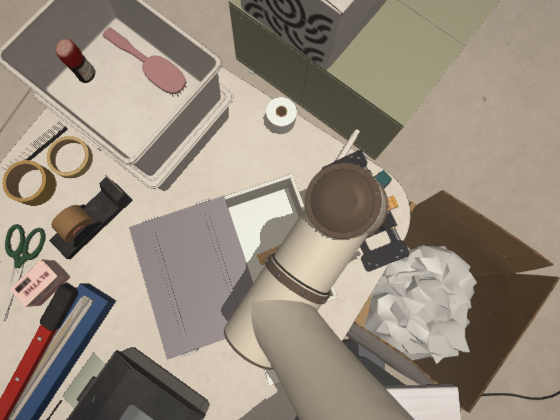

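Call:
{"op": "play_rows", "data": {
  "deltas": [
    [0.15,0,-0.4,0,0,0,10],
    [0.33,0,-0.9,0,0,0,10],
    [0.55,0,-1.5,0,0,0,10],
    [0.76,0,-2.1,0,0,0,10],
    [0.98,0,-2.7,0,0,0,10],
    [1.2,0,-3.3,0,0,0,10],
    [1.42,0,-3.9,0,0,0,10],
    [1.6,0,-4.4,0,0,0,10],
    [1.75,0,-4.8,0,0,0,10],
    [1.82,0,-5,0,0,0,10],
    [1.82,0,-5,0,0,0,10],
    [1.82,0,-5,0,0,0,10]
  ]
}}

```text
time_s: 11.1
tcp_pos: [0.4976, 0.0448, 0.2837]
ee_rot: [[0.34, -0.932, 0.123], [-0.876, -0.362, -0.319], [0.342, 0.001, -0.94]]
wrist_force: [-0.8, 1.3, -1.4]
gripper_width: 0.254
```

Call:
{"op": "play_rows", "data": {
  "deltas": [
    [0,0,0,0,0,0,10],
    [0,0,0,0,0,0,10],
    [0,0,0,0,0,0,10],
    [0,0,0,0,0,0,10],
    [0,0,0,0,0,0,10]
  ]
}}

```text
time_s: 11.6
tcp_pos: [0.498, 0.0448, 0.2842]
ee_rot: [[0.34, -0.932, 0.124], [-0.876, -0.362, -0.319], [0.342, 0.0, -0.94]]
wrist_force: [0.8, -0.5, -1.1]
gripper_width: 0.245
```

Run:
```python
from h import *
upd([1.82,0,-5,0,0,0]); s,c=cap('scene','s7.png'); cap('top','t7.png'); cap('wrist','w7.png')
p=s['tcp_pos'];R=s['ee_rot']
for nm,xx in [('front',.058),('rear',-.232)]:
    q=p+R@[xx,0,.004]; print(nm,q); X=c['camera_matrix']@(c['R']@q+c['t']);print(X[:2]/X[2])
print(s['joint_velocities'])
for n,t in [('top','comb'),('top','label_roll'),('top','stapler'),('scene','label_roll'),('scene','stapler')]: print(n,t,[(d['centre'],d['score']) for d in r.spot_in(n,t)[:1]])
cv2.imwrite('pics/m7.png',np.hstack([cv2.resize(cv2.imread('pics/t7.png'),(400,300)),cv2.resize(cv2.imread('pics/w7.png'),(400,300))]))
```

```text
cmd [0.4982 0.0453 0.2847] meas [0.498  0.0448 0.2842] rot [-0.0088  0.0027 -0.0136] F [ 0.7841 -0.5303 -1.0568] j [ 35.2607   6.0691 -22.3043  20.9547 -68.0809 -23.0493] w 0.2449530990969177 11.6
front [ 0.5182 -0.0073  0.3003]
[361.288  106.6529]
rear [0.4196 0.2468 0.2011]
[324.8663 189.0694]
[-0.093  -0.159   0.0205  0.0464 -0.0108 -0.0275]
top comb []
top label_roll [([0.7411, 0.2008, 0.0527], 0.76)]
top stapler [([0.7402, 0.2005, 0.0521], 0.22)]
scene label_roll [([0.7291, 0.2137, 0.0413], 0.86)]
scene stapler [([0.5572, 0.026, 0.0418], 0.48)]
```

View pics/s7.png

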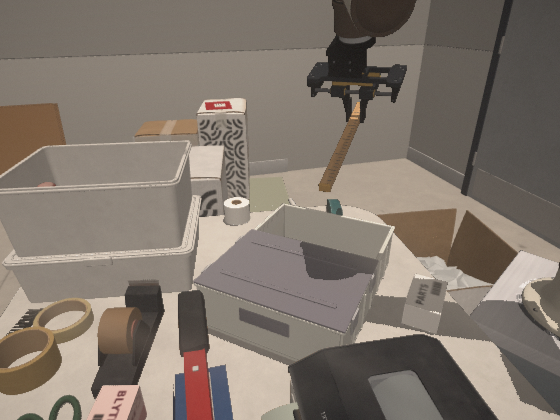

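View pics/m7.png

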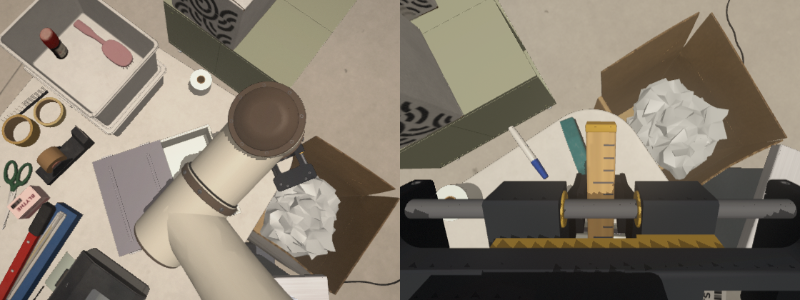

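The scene view shows the stick's lower end at about (324, 190), and I predicted (325, 189) from the tool pose. So it hasn't slipped in the grip and its lowest point is at about z = 0.20 m, clear of everything.

```bash
python3 -c "
from h import *
print(r.finish_job()); print(r.sense()['time_s'])"
```

```text
the job is handed in; nothing more can be done
None
the job is handed in; nothing more can be done
```

The stick is out of the tote, and I handed the job in with the gripper holding it still in the air. I gripped it about 58 mm from its free end, tilted that end up to 17°, then drew it out under the lid lip while easing to 20°. Once the rear end was clear of the lid, I lifted it straight up. It took about 12 s of the 35 s allowed.

**Last checks:**
- **Stick height:** the lowest point is at about z = 0.20 m, roughly 10 cm above the rim, where 5 cm was asked. The lower end appeared within about 1 pixel of where the tool pose predicts, so it did not slip in the grip.
- **Stillness and force:** joint speeds were about zero. The wrist force stayed within about 2 N in every reading I took after the grasp, with no sign of jamming.
- **Other things nearby:** the label roll and stapler were found where they started, within a few millimetres.

**Not confirmed:** I could not check the comb at the end because the arm hid it from the top camera. My measurements kept the fingers and the stick several centimetres away from it. The top camera also gave one low-score stapler detection (0.22) at the label roll's position. I took that as false, because the scene camera saw the stapler in place.

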